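# Empty the parts pot into the tray and park it

### The arm

A 7-joint arm with a two-finger parallel gripper is mounted at the origin on the work surface; the furniture and walls round the work are solid. World frame = base frame: x ahead of the robot, y to its left, z up, the work surface at z = 0. Lengths are in mm, angles in rad, forces in N, time in s.
With the tool pointing down it reaches from about 425 to 825 mm from the base axis. Payload 3.6 kg.
Tool frame: the origin (TCP) lies midway between the tips of the shut fingers; the grasp point (between the pads) lies 19 mm behind it; z points along the fingers, y is the line along which they close (so a half turn about z gives the same grasp; the last joint's range is limited). The gripper opens to 93 mm and grips with 3 to 60 N. Pads are 15 mm wide; open, the fingers measure 128 mm over their backs; the gripper's body (75 mm by 188 mm) begins 65 mm behind the grasp point.
Start: joints at [1.234, 0.615, -0.013, 1.423, 0.008, 1.103, -0.04], TCP at [198.795, -618.823, 218.64] pointing down, gripper open.
Joint ranges: [-3.12, 3.12], [-0.3, 2.06], [-1.34, 1.32], [0.26, 2.42], [-1.36, 4.5], [0.01, 1.98], [-2.84, 2.84]. Speed limits (rad/s): [2.79, 2.79, 3.14, 3.14, 3.14, 3.14, 3.14].

### API

Orientations are given as a rotation vector (axis times angle).
In Python, from workcell import * gives the robot as it stands.
- The arm moves only by the tool jog_arm, never from a script. Its argument "plan" is a list of rows, each a list of 3 entries, a list of its own where there are three numbers: the opening, from 0 (shut) to 1 (fully open), then the shift along the tool's x, y, z in units of 50 mm (1.0 is 50 mm), then the turn about the tool's z in units of 8 degrees (1.0 is 8 degrees). A call has 1 to 12 rows; each row shifts and turns the commanded pose from where the row before left it, along the tool's axes as they then stand; what a row does not reach is not made up. A row lasts 1/10 s, in which the tool goes at most 50 mm and 8.59 degrees, less where a joint would pass 70% of its speed; a pose out of reach is approached as far as the arm can. A call is refused whole if a number of a shift passes 1 or a number of a turn 1, either way. A call with a gripper value outside its range is refused whole. The fingers move at their own pace and stop on an object; "squeeze" is the grip in N (left out, the last holds). Time passes only in rows, so rows that do not move let the fingers close. It gives the time, the measured TCP pose, the force, the opening and the grip force at its end, in the units of the state.
- state(): the state, without advancing time (a new reading comes with each control period).
- grab_frame(name): name is "scene" or "top" or "wrist"; returns a dict with "color" (480x640x3 uint8, red, green, blue), "range_z" (480x640 float32, mm along the optical axis (not along the pixel's ray), 0 where there is no reading), "fx", "fy", "cx", "cy" (pixels), "R" (3x3) and "t" (3): a world point X has camera coordinates R X + t. Camera axes: x right, y down, z forward; pixel columns grow to the right and rows downward; lengths in mm; the calibration is good to about 2 mm. A picture is of the moment at which its call begins.
- job_done(): hands the job in; it is judged then, once.
The state is a dict: "clock": time; "qpos": joint angles; "dq": joint speeds; "tau": joint torques, N m; "tool_pos": TCP position; "tcp_rot": TCP orientation; "wrist_force": force on the tool from outside, world axes, zero at the start; "ft_torque": the same for the moment, N m; "opening": opening from 0.0 (shut) to 1.0 (fully open); "finger_force": force on a finger pad.
Only numpy, scipy, OpenCV 4.12 (cv2) and the standard library are available. Lean on these libraries where they do the work, as an engineer would, in place of code of your own. Each camera call takes 0.05 s, during which the arm holds its last target. There are 200 camera calls.

### The job

Pick up the small sheet-steel pot with the slug and two nuts inside, tip it over the tray until all three pieces have dropped out into the tray, then stand the empty pot upright on the flat plate, its foot pushed up square and flush against the middle of the plate's stop bar, with the pouring lip over the bar. Let go of it there, and leave the box section and the gusset where they are.

Things in the scene. Friction and masses are not known exactly. Their poses are not given: they have to be found in the camera images.
- pot: open-topped sheet-steel pot: 64 mm wide along its y, flat parallel cheeks, 80 mm high, 3 mm walls and floor, 0.27 to 0.43 kg empty. Origin: centre of the underside of its 64 x 64 mm foot; z up through the mouth. Back wall (x = -32 mm) upright; front wall upright at x = +32 mm for 20 mm, then sloping out 30 degrees to the lip. Starts upright, lip roughly to the robot's left (+y)
- nut_b: second nut, the same as the first, starts inside the pot; origin at the centre of one face
- pin: bare steel turned round slug, 24 mm diameter, 40 mm long, about 0.14 kg, starts inside the pot; origin at the centre of one end face
- nut: plain steel hexagon nut 27 x 24 x 13 mm, 0.035 kg, starts inside the pot; origin at the centre of one face
- tray: shallow open dark steel tray, fixed to the bench, 160 mm (its x, roughly away from the robot) by 140 mm (its y), walls 30 mm high and 3 mm thick, floor 3 mm; origin at the centre of its underside
- plate: flat dark steel parking plate, fixed to the bench, 110 mm (x) by 120 mm (y), top 6 mm above the bench; origin at the centre of its underside. Parked, the pot points as the plate does (pot x along plate x) with its origin at plate x = 4, y = 0, z = 6 mm. The plate's x points roughly to the robot's left (+y). Pot and plate stand side by side and may change places; the tray is to the right of both
- tube: bystander: round tube offcut, fixed upright, 62 mm diameter, 128 mm high, beyond the plate and pot; origin at the centre of its underside. Also in the way: a torch stand with torch and cable, 0.2 m high, fixed on the bench near x = 0.06, y = 0.24 m; an upper arm offset to the left touches it when the base joint is above about -0.5 rad
- box_section: bystander: square tube offcut lying loose on the bench, 30 x 90 x 30 mm, beyond the pot; origin at the centre of its underside
- gusset_a: bystander: flat triangular gusset plate, 60 x 60 x 8 mm, lying loose on the bench beyond the pot; origin at the centre of its underside
- pot_lip (a point): middle of the pouring lip: pot x = +67, y = 0, z = 80 mm. The loose pieces slide out over it along the sloping front wall once the pot is tipped lip-down by about 90 to 115 degrees from upright; tipped briskly, they land up to about 90 mm beyond the lip, so aim short; a shake helps
- pot_grip (a point): centre of the pot at pot x = 0, y = 0, z = 42 mm, between the flat cheeks, a good place to grip across them (64 mm, along pot y). Gripped with the tool tilted about 45 degrees, gripper leaning toward the back wall, the hand can then swing over to lean about 60 degrees the other way, toward the lip, which tips the pot by 105 degrees, lip down
- stop (a point): middle of the near face, at its top edge, of the stop bar that stands across the plate's +x side: plate x = +36, y = 0, z = 18 mm. The bar is 10 mm thick, 110 mm long, rigid. The pot's foot goes against this face; the sloping front clears the bar
Not all that is in view belongs to the job. Leave any black look-alike of the pot alone.

How it is judged:
By the outcome, as a careful person would: the job done as asked, in the order asked, and still so for the second after the job is handed in, with the robot touching nothing.
It also fails if it takes over 48 s, if anything falls off the work surface, if the arm or the gripper's body presses on something with over 40 N, if the wrist force passes 120 N, or if a joint passes its speed limit or range.

## Working session

There is one attempt and no reset: what is moved stays moved. The work goes in short steps, Python scripts to look and compute and a tool call to move; the robot and the scene stay as the last step left them, time stands still between calls to the robot, and variables do not carry over. Pictures are saved under pics/ and viewed, at most 10 in all, crops included, and the job is handed in when it is done.

Besides the shell and the picture viewer there is one more tool, called by a JSON object that holds its "api" and its "payload". jog_arm: Moves the arm, as the interface text tells. Its arguments: {"type":"object","properties":{"plan":{"type":"array","items":{"type":"array"}},"squeeze":{"type":"number"}},"required":["plan"]}

```bash
mkdir -p pics; ls; python3 - <<'E'
from workcell import *
import cv2,numpy as np
for n in("scene","top"):
    f=grab_frame(n); cv2.imwrite(f"pics/{n}0.png",f["color"][:,:,::-1]); np.savez(f"{n}0.npz",**f)
    print(n,f["fx"],f["cx"],f["cy"],np.round(f["R"],3).tolist(),f["t"])
print(state())
E
```

```text
pics
scene 613.2336470088577 320.1249442333711 228.85084752216105 [[-0.816, -0.578, -0.009], [-0.375, 0.542, -0.752], [0.44, -0.61, -0.659]] [ 373.19729402  269.82355749 1239.5672264 ]
top 568.2822649568674 312.77946053161463 239.05145746424623 [[0.025, -1.0, 0.007], [-0.997, -0.025, -0.066], [0.066, -0.005, -0.998]] [ -61.34503195  499.1126698  1330.82585756]
{'clock': 0.1, 'qpos': array([ 1.23349682,  0.61581051, -0.01261846,  1.42469804,  0.00811694,
        1.10341756, -0.04043317]), 'dq': array([-0.00034693, -0.00143041,  0.00078991, -0.00564159,  0.00033749,
       -0.00013316,  0.00126036]), 'tau': array([ 1.71555883e-03, -4.60037434e+01,  2.10265014e-01, -1.66243851e+01,
       -6.11676928e-02,  1.69225124e-02,  1.02483677e-04]), 'tool_pos': array([ 198.57642335, -618.18871211,  217.61826391]), 'tcp_rot': array([-3.10150401e+00, -4.85956098e-01,  6.19424591e-04]), 'wrist_force': array([ 0.08730976,  0.56362757, -0.26320211]), 'ft_torque': array([-0.00081385,  0.02962453, -0.01909356]), 'finger_force': 0.0, 'opening': 1.0017700068437019}
```

View pics/scene0.png

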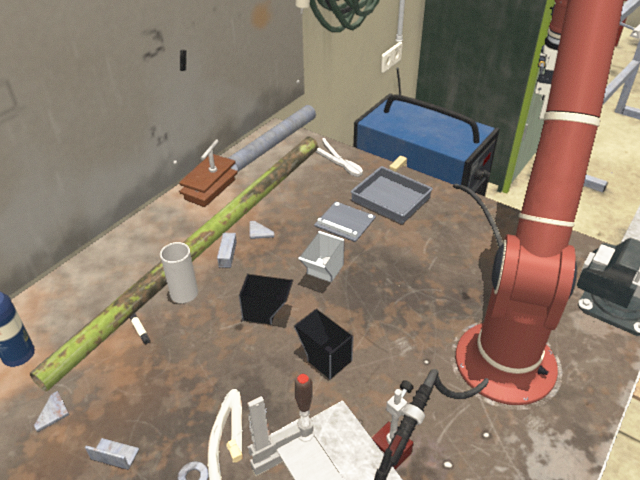

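View pics/top0.png

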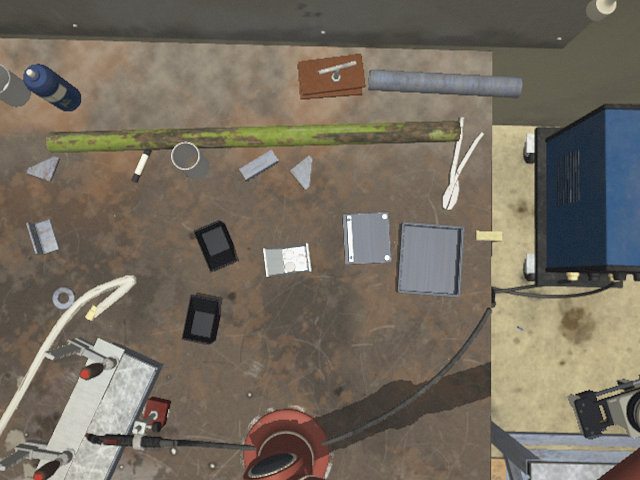

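The scene view shows the steel pot at (322,257), the plate at (345,220) and the tray at (391,193). In the top view the pot is at (288,261) with its lip to the left, the plate at (367,238) with the bar on its left at (350,238), and the tray at (430,258). The black look-alikes are at (215,245) and (203,318).

```bash
cat > h.py <<'E'
import numpy as np,cv2
def cloud(f):
    z=f["range_z"].astype(float); v,u=np.mgrid[:480,:640]
    c=np.stack([(u-f["cx"])/f["fx"]*z,(v-f["cy"])/f["fy"]*z,z],-1)
    w=(c-f["t"])@f["R"]; w[z==0]=np.nan
    return w
def ray(f,u,v,h):
    d=np.array([(u-f["cx"])/f["fx"],(v-f["cy"])/f["fy"],1.])@f["R"]; o=-f["t"]@f["R"]
    return o+d*(h-o[2])/d[2]
E
python3 - <<'E'
from h import *
f=dict(np.load("top0.npz")); w=cloud(f)
def box(name,u0,u1,v0,v1,lo,hi):
    p=w[v0:v1,u0:u1].reshape(-1,3); p=p[(p[:,2]>lo)&(p[:,2]<hi)]
    r=cv2.minAreaRect(p[:,:2].astype(np.float32)); print(name,len(p),r,"zmed",np.median(p[:,2]).round(1),'\n',cv2.boxPoints(r).round(0).tolist())
box("bench",300,330,300,340,-50,50)
box("pot",250,325,235,285,60,100)
box("potall",250,325,235,285,12,100)
box("bar",335,400,200,275,12.5,30)
box("plate",335,396,200,275,3.5,30)
box("tray",393,475,210,305,15,45)
for n,(a,b,c,d) in dict(pot=(250,325,235,285),plate=(335,396,205,270),tray=(392,472,215,302)).items(): pass
cr=f["color"][200:305,250:475,::-1]
cv2.imwrite("pics/crop.png",cv2.resize(cr,None,fx=3.5,fy=3.5,interpolation=cv2.INTER_CUBIC))
E
```

```text
bench 1191 ((309.82879638671875, -57.78213119506836), (92.87055969238281, 69.27619934082031), 1.4056233167648315) zmed -0.8 
 [[263.0, -24.0], [264.0, -94.0], [357.0, -91.0], [355.0, -22.0]]
pot 405 ((448.0724182128906, 9.94342041015625), (64.5516128540039, 102.49247741699219), 8.517313003540039) zmed 78.3 
 [[409.0, 56.0], [424.0, -46.0], [488.0, -36.0], [472.0, 65.0]]
potall 905 ((447.7738342285156, 9.902454376220703), (65.18340301513672, 102.48542785644531), 8.537771224975586) zmed 54.3 
 [[408.0, 56.0], [423.0, -46.0], [488.0, -36.0], [472.0, 65.0]]
bar 213 ((490.2268981933594, -188.67010498046875), (135.7692413330078, 127.81072998046875), 0.32431018352508545) zmed 17.0 
 [[422.0, -125.0], [423.0, -253.0], [558.0, -252.0], [558.0, -124.0]]
plate 1829 ((511.0469055175781, -173.63180541992188), (175.44631958007812, 143.672119140625), 1.3876991271972656) zmed 6.3 
 [[422.0, -104.0], [425.0, -248.0], [600.0, -243.0], [597.0, -100.0]]
tray 830 ((458.8087158203125, -325.88800048828125), (148.17591857910156, 167.07666015625), 87.0518798828125) zmed 29.3 
 [[372.0, -396.0], [538.0, -404.0], [546.0, -256.0], [379.0, -248.0]]
```

View pics/crop.png

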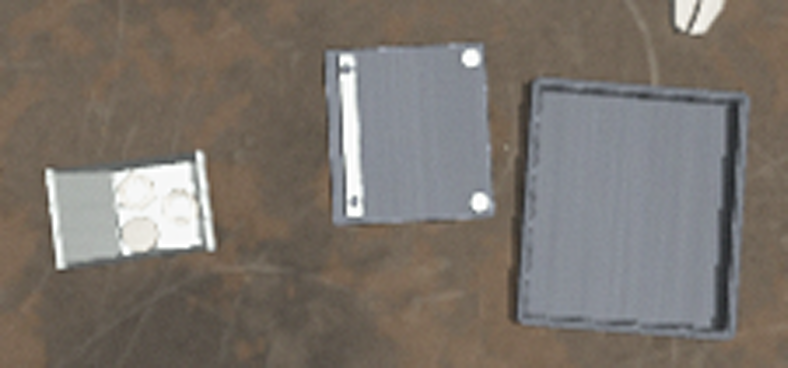

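The crop (scale 3.5, offset 250,200) shows the pot with its lip on the left at x≈55 and its back at x≈208. The plate corners are (327,50), (482,44), (493,216) and (335,224), with the light bar on its left. The tray rim corners are (532,78), (749,93), (735,338) and (517,323).

The rows only turn about tool z, so the hand can't tilt. My plan is to grip low at the back and lift firmly. Then I ease the squeeze so the pot pivots lip-down between the pads under its own weight.

```bash
cat >> h.py <<'E'
from scipy.spatial.transform import Rotation as Ro
def st(s):
    R=Ro.from_rotvec(s["tcp_rot"]).as_matrix()
    print("t",round(s["clock"],2),"tcp",s["tool_pos"].round(1),"yawx",round(np.degrees(np.arctan2(R[1,0],R[0,0])),1),"tilt",round(np.degrees(np.arccos(-R[2,2])),2),"F",s["wrist_force"].round(1),"open",round(s["opening"]*93,1),"ff",round(s["finger_force"],1),"q",s["qpos"].round(2))
    return R
def go(s,target,yaw=None):
    R=st(s); d=R.T@(np.array(target)-s["tool_pos"]); print("shift units",(d/50).round(2))
    if yaw is not None:
        y=np.degrees(np.arctan2(R[1,0],R[0,0])); print("turn units",round(-(((yaw-y)+180)%360-180)/8,2))
E
python3 - <<'E'
from h import *
f=dict(np.load("top0.npz"))
P=lambda l,h:np.array([ray(f,250+(a-1.25)/3.5,200+(b-1.25)/3.5,h)[:2] for a,b in l])
def an(p,q):d=q-p;return np.degrees(np.arctan2(d[1],d[0])).round(1),np.hypot(*d).round(1)
pl=P([(327,50),(482,44),(493,216),(335,224)],6);print("plate",pl.round(1).tolist(),pl.mean(0).round(1),an(pl[1],pl[0]),an(pl[2],pl[3]),an(pl[3],pl[0]),an(pl[2],pl[1]))
b=P([(340,55),(355,55),(362,216),(347,217)],18);print("bar",b.round(1).tolist(),b.mean(0).round(1),an(b[3],b[0]),an(b[2],b[1]),'near',(b[1]+b[2])/2)
t=P([(532,78),(749,93),(735,338),(517,323)],30);print("tray",t.round(1).tolist(),t.mean(0).round(1))
p=P([(47,168),(203,151),(214,250),(61,269)],80);print("pot",p.round(1).tolist(),p.mean(0).round(1),an(p[1],p[0]),an(p[2],p[3]),an(p[3],p[0]),an(p[2],p[1]))
from workcell import *
go(state(),[453,-30,120],98.5)
E
```

```text
plate [[563.4, -120.0], [570.2, -226.2], [452.5, -235.6], [444.4, -128.0]] [ 507.6 -177.5] (np.float64(93.7), np.float64(106.4)) (np.float64(94.3), np.float64(107.9)) (np.float64(3.8), np.float64(119.2)) (np.float64(4.6), np.float64(118.1))
bar [[558.9, -128.3], [559.1, -138.4], [450.0, -145.4], [449.0, -135.3]] [ 504.2 -136.8] (np.float64(3.7), np.float64(110.0)) (np.float64(3.6), np.float64(109.4)) near [ 504.54522015 -141.91490307]
tray [[545.3, -257.0], [538.9, -403.3], [374.4, -395.1], [380.8, -249.4]] [ 459.9 -326.2]
pot [[474.0, 63.1], [487.5, -37.1], [424.0, -45.8], [409.3, 52.1]] [448.7   8.1] (np.float64(97.7), np.float64(101.1)) (np.float64(98.5), np.float64(99.0)) (np.float64(9.6), np.float64(65.6)) (np.float64(7.8), np.float64(64.2))
t 0.1 tcp [ 198.6 -618.2  217.6] yawx 17.8 tilt 0.13 F [ 0.1  0.6 -0.3] open 93.2 ff 0.0 q [ 1.23  0.62 -0.01  1.42  0.01  1.1  -0.04]
shift units [ 8.44 -9.64  1.97]
turn units -10.09
```

{"api": "jog_arm", "payload": {"plan": [[1,[0.7,-0.6,0],0],[1,[0.75,-0.6,0],0],[1,[0.75,-0.6,0],-0.5],[1,[0.7,-0.65,0],-1],[1,[0.7,-0.6,0.1],-1],[1,[0.7,-0.5,0.1],-1],[1,[0.7,-0.4,0.1],-1],[1,[0.8,-0.3,0.1],-1],[1,[0.8,-0.2,0.1],-1],[1,[0.8,-0.1,0.1],-1],[1,[0.8,0,0.1],-1],[1,[0.8,0,0.1],-1]]}}

```text
clock: 1.3
tool_pos: [376.9, -131.7, 178.6]
tcp_rot: [2.139, 2.3, 0.001]
wrist_force: [0.9, -0.3, 0.0]
opening: 0.999
finger_force: 0.0
```

```bash
python3 - <<'E'
from h import *
from workcell import *
go(state(),[454.5,-32,120],98.3)
E
```

```text
t 1.3 tcp [ 376.9 -131.7  178.6] yawx 94.1 tilt 0.06 F [ 0.9 -0.3  0. ] open 92.9 ff 0.0 q [ 0.63  0.32 -0.45  2.14  0.21  0.72  0.12]
shift units [1.88 1.69 1.17]
turn units -0.52
```

{"api": "jog_arm", "payload": {"plan": [[1,[0.4,0.6,0.2],-0.5],[1,[0.5,0.6,0.2],0],[1,[0.5,0.5,0.2],0],[1,[0.48,0,0.2],0],[1,[0,0,0],0],[1,[0,0,0],0]]}}

```text
clock: 1.9
tool_pos: [448.8, -30.7, 138.4]
tcp_rot: [-2.063, -2.368, 0.002]
wrist_force: [1.0, -0.0, 0.1]
opening: 1.002
finger_force: 0.0
```

```bash
python3 - <<'E'
from h import *
from workcell import *
s=state();go(s,[454.5,-32,3],98.3)
f=grab_frame("wrist");np.savez("w1.npz",**f);cv2.imwrite("pics/w1.png",f["color"][:,:,::-1])
w=cloud(f);h=w[...,2];p=w[(h>60)&(h<90)&(np.hypot(w[...,0]-450,w[...,1]-5)<90)]
print(len(p),cv2.minAreaRect(p[:,:2].astype(np.float32)),np.percentile(p[:,2],[5,50,95]))
E
```

```text
t 1.9 tcp [448.8 -30.7 138.4] yawx 97.9 tilt 0.08 F [ 1.  -0.   0.1] open 93.2 ff 0.0 q [ 0.33  0.46 -0.43  2.07  0.3   0.68 -0.16]
shift units [-0.04  0.11  2.71]
turn units -0.05
8444 ((449.0653076171875, 7.072086334228516), (65.08699798583984, 102.18669891357422), 8.54644775390625) [62.11617358 78.6034966  82.29859647]
```

View pics/w1.png

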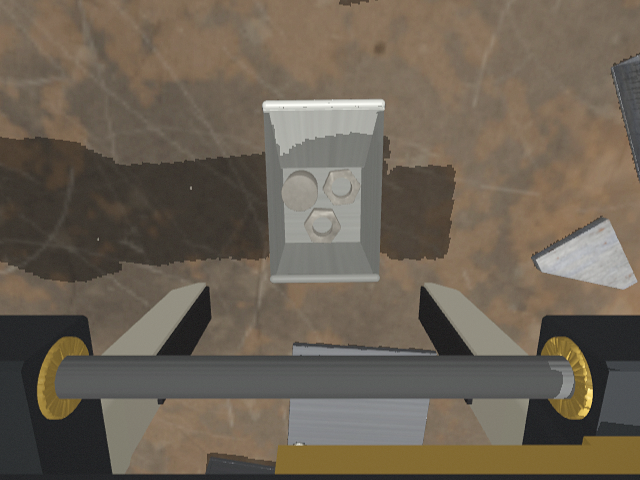

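The wrist view shows the pot centred at about (325,190) with the slug at (300,190) and nuts at (342,186) and (322,224). Both fingers straddle the pot's cheeks, so I'll descend and grip.

{"api": "jog_arm", "payload": {"plan": [[1,[-0.07,0.12,0.5],-0.05],[1,[0,0,0.6],0],[1,[0,0,0.6],0],[1,[0,0,0.5],0],[1,[0,0,0.3],0],[1,[0,0,0.18],0],[1,[0,0,0],0],[0,[0,0,0],0],[0,[0,0,0],0],[0,[0,0,0],0],[0,[0,0,0],0],[0,[0,0,0],0]], "squeeze": 50}}

```text
clock: 3.15
tool_pos: [455.3, -33.5, 5.2]
tcp_rot: [2.057, 2.375, -0.001]
wrist_force: [-1.6, -1.9, 6.1]
opening: 0.687
finger_force: 49.9
```

```bash
python3 - <<'E'
from h import *
from workcell import *
s=state();go(s,[460,-405,170],92)
E
```

```text
t 3.15 tcp [455.3 -33.5   5.2] yawx 98.2 tilt 0.05 F [-1.6 -1.9  6.1] open 63.9 ff 49.9 q [ 0.18  0.7  -0.24  2.16  0.48  0.33 -0.31]
shift units [-7.37 -0.97 -3.29]
turn units 0.78
```

{"api": "jog_arm", "payload": {"plan": [[0,[0,0,-0.2],0],[0,[0,0,-0.5],0],[0,[0,0,-0.7],0],[0,[-0.2,0,-0.7],0],[0,[-0.5,0,-0.6],0],[0,[-0.7,-0.1,-0.4],0],[0,[-0.8,-0.1,-0.2],0],[0,[-0.8,-0.1,0],0.1],[0,[-0.8,-0.1,0],0.1],[0,[-0.8,-0.1,0],0.2],[0,[-0.8,-0.1,0],0.2],[0,[-0.8,-0.1,0],0.2]]}}

```text
clock: 4.35
tool_pos: [456.9, -346.0, 169.0]
tcp_rot: [-2.185, -2.254, 0.0]
wrist_force: [0.8, 0.0, -6.3]
opening: 0.682
finger_force: 49.9
```

```bash
python3 - <<'E'
from h import *
from workcell import *
s=state();go(s,[460,-405,170],92)
E
```

```text
t 4.35 tcp [ 456.9 -346.   169. ] yawx 91.8 tilt 0.12 F [ 0.8  0.  -6.3] open 63.5 ff 49.9 q [ 0.87  0.58 -0.42  1.71  0.28  0.92  0.37]
shift units [-1.18  0.03 -0.02]
turn units -0.03
```

{"api": "jog_arm", "payload": {"plan": [[0,[-0.6,0,0.2],0],[0,[-0.5,0,0.25],0],[0,[-0.1,0,0.25],0],[0,[0,0,0],0],[0,[0,0,0],0]]}}

```text
clock: 4.85
tool_pos: [459.9, -402.5, 134.1]
tcp_rot: [-2.182, -2.256, -0.002]
wrist_force: [0.9, 0.6, -5.3]
opening: 0.684
finger_force: 49.9
```

{"api": "jog_arm", "payload": {"plan": [[0,[0,0,0],0],[0,[0,0,0],0],[0,[0,0,0],0]], "squeeze": 20}}

```text
clock: 5.15
tool_pos: [460.5, -404.2, 135.5]
tcp_rot: [2.184, 2.257, 0.0]
wrist_force: [-0.2, -1.0, -5.3]
opening: 0.688
finger_force: 20.0
```

```bash
cat >> h.py <<'E'
def tip(f):
    # pot tip from the cloud in the wrist/scene view, in side plane relative to the grip
    from workcell import state
    s=state(); R=st(s); w=cloud(f); g=s["tool_pos"]-19*R[:,2]
    d=w-g; a=d@R[:,0]; b=d@R[:,1]; z=d[...,2]
    m=(abs(b)<40)&(abs(a)<125)&(abs(z)<125)
    return a[m],b[m],z[m],m
E
python3 - <<'E'
from h import *
from workcell import *
f=grab_frame("scene");np.savez("s1.npz",**f);a,b,z,m=tip(f)
v,u=np.nonzero(m);print(u.min(),u.max(),v.min(),v.max())
c=f["color"][80:280,300:480,::-1];cv2.imwrite("pics/s1.png",cv2.resize(c,None,fx=3,fy=3))
E
```

```text
t 5.2 tcp [ 460.4 -404.4  135.3] yawx 91.9 tilt 0.05 F [ 0.5 -0.2 -5.7] open 64.3 ff 20.0 q [ 0.92  0.67 -0.4   1.63  0.31  0.9   0.44]
383 431 91 183
```

View pics/s1.png

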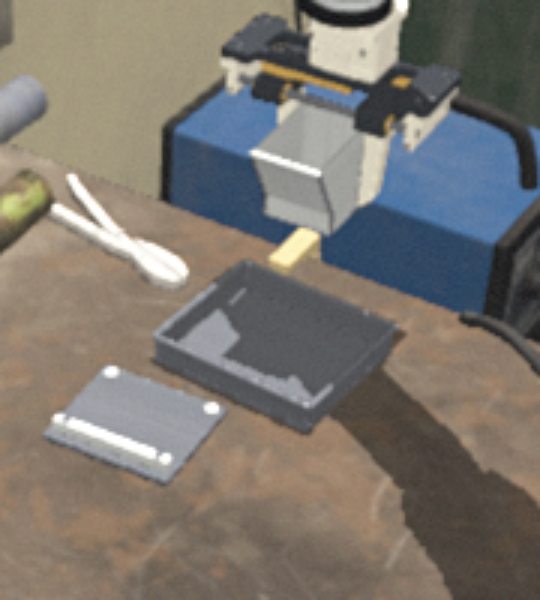

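The crop shows the pot still upright in the grip above the tray at 20 N, with its lip at (290,165). I'll ease the squeeze.

{"api": "jog_arm", "payload": {"plan": [[0,[0,0,0],0],[0,[0,0,0],0],[0,[0,0,0],0]], "squeeze": 11}}

```text
clock: 5.5
tool_pos: [460.0, -404.9, 134.7]
tcp_rot: [-2.186, -2.256, -0.0]
wrist_force: [-0.1, -0.4, -5.3]
opening: 0.688
finger_force: 11.0
```

```bash
cat > lip.py <<'E'
from h import *
from workcell import *
def lip(f):
    a,b,z,m=tip(f); k=(abs(b)<30)&(a>-10)&(z<70); r=np.hypot(a,z)*k*(np.hypot(a,z)<118); i=np.argsort(r)[-25:]
    print("lip rel",np.median(a[i]).round(0),np.median(z[i]).round(0),"r",np.median(r[i]).round(0),"tip est",(31.6-np.degrees(np.arctan2(np.median(z[i]),np.median(a[i])))).round(1))
if __name__=="__main__":
    lip(dict(np.load("s1.npz"))); lip(grab_frame("scene"))
E
python3 lip.py
```

```text
t 5.5 tcp [ 460.  -404.9  134.7] yawx 91.8 tilt 0.0 F [-0.1 -0.4 -5.3] open 64.0 ff 11.0 q [ 0.92  0.67 -0.4   1.63  0.31  0.9   0.44]
lip rel 93.0 61.0 r 111.0 tip est -1.8
t 5.55 tcp [ 460.  -404.9  134.7] yawx 91.8 tilt 0.0 F [-0.6  1.1 -6.5] open 64.0 ff 11.0 q [ 0.92  0.67 -0.4   1.63  0.31  0.9   0.44]
lip rel 92.0 60.0 r 110.0 tip est -1.3
```

{"api": "jog_arm", "payload": {"plan": [[0,[0,0,0],0],[0,[0,0,0],0]], "squeeze": 8}}

```text
clock: 5.75
tool_pos: [460.0, -404.9, 134.6]
tcp_rot: [-2.186, -2.256, -0.0]
wrist_force: [0.1, -0.5, -6.5]
opening: 0.689
finger_force: 8.0
```

```bash
python3 lip.py | tail -2
```

```text
t 5.8 tcp [ 460.  -404.9  134.6] yawx 91.8 tilt 0.01 F [-0.8  0.6 -5.6] open 64.0 ff 8.0 q [ 0.92  0.67 -0.4   1.63  0.31  0.9   0.44]
lip rel 95.0 52.0 r 109.0 tip est 2.9
```

{"api": "jog_arm", "payload": {"plan": [[0,[0,0,0],0],[0,[0,0,0],0]], "squeeze": 8}}

```text
clock: 6.0
tool_pos: [460.0, -404.9, 134.7]
tcp_rot: [-2.186, -2.256, -0.0]
wrist_force: [-0.5, 0.3, -6.4]
opening: 0.692
finger_force: 8.0
```

```bash
python3 lip.py | tail -2
```

```text
t 6.05 tcp [ 460.  -404.9  134.6] yawx 91.8 tilt 0.01 F [ 1.1 -0.7 -5.3] open 64.0 ff 8.0 q [ 0.92  0.67 -0.4   1.63  0.31  0.9   0.44]
lip rel 95.0 51.0 r 108.0 tip est 3.5
```

{"api": "jog_arm", "payload": {"plan": [[0,[0,0,0],0],[0,[0,0,0],0]], "squeeze": 7}}

```text
clock: 6.25
tool_pos: [460.0, -404.8, 134.7]
tcp_rot: [-2.186, -2.256, -0.0]
wrist_force: [1.1, -0.6, -6.2]
opening: 0.686
finger_force: 7.0
```

```bash
python3 lip.py | tail -2
```

```text
t 6.3 tcp [ 460.  -404.8  134.7] yawx 91.8 tilt 0.01 F [ 0.1 -0.  -6.5] open 64.2 ff 7.0 q [ 0.92  0.67 -0.4   1.63  0.31  0.9   0.44]
lip rel 99.0 28.0 r 103.0 tip est 15.7
```

{"api": "jog_arm", "payload": {"plan": [[0,[0,0,0],0],[0,[0,0,0],0]], "squeeze": 7}}

```text
clock: 6.5
tool_pos: [459.9, -405.0, 134.6]
tcp_rot: [-2.186, -2.256, 0.0]
wrist_force: [-0.4, -0.6, -6.0]
opening: 0.686
finger_force: 7.0
```

```bash
python3 lip.py | tail -2
```

```text
t 6.55 tcp [ 459.9 -404.9  134.6] yawx 91.8 tilt 0.01 F [-0.   1.3 -5.2] open 63.8 ff 7.0 q [ 0.92  0.67 -0.4   1.63  0.31  0.9   0.44]
lip rel 98.0 0.0 r 99.0 tip est 31.5
```

{"api": "jog_arm", "payload": {"plan": [[0,[0,0,0],0],[0,[0,0,0],0],[0,[0,0,0],0]], "squeeze": 7}}

```text
clock: 6.85
tool_pos: [460.0, -404.9, 134.7]
tcp_rot: [-2.186, -2.256, -0.0]
wrist_force: [-0.6, 1.1, -5.7]
opening: 0.685
finger_force: 7.0
```

```bash
python3 - <<'E'
from lip import *
f=grab_frame("scene");lip(f);np.savez("s2.npz",**f)
c=f["color"][80:240,330:470,::-1];cv2.imwrite("pics/s2.png",cv2.resize(c,None,fx=3,fy=3))
E
```

```text
t 6.9 tcp [ 460.  -404.9  134.7] yawx 91.8 tilt 0.01 F [ 0.5  0.2 -5.2] open 64.1 ff 7.0 q [ 0.92  0.67 -0.4   1.63  0.31  0.9   0.44]
lip rel 100.0 2.0 r 101.0 tip est 30.6
```

View pics/s2.png

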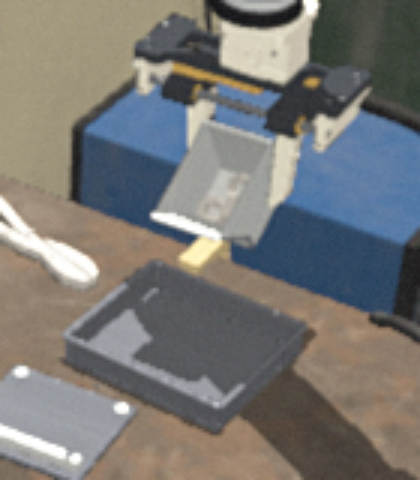

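The crop shows the pot tipped about 30 degrees lip-down, lip at (190,225), with the pieces still inside. I'll ease further.

{"api": "jog_arm", "payload": {"plan": [[0,[0,0,0],0],[0,[0,0,0],0],[0,[0,0,0],0]], "squeeze": 6}}

```text
clock: 7.2
tool_pos: [460.0, -404.8, 134.7]
tcp_rot: [-2.186, -2.256, -0.0]
wrist_force: [-0.2, -0.2, -5.5]
opening: 0.688
finger_force: 6.0
```

```bash
python3 lip.py | tail -2
```

```text
t 7.25 tcp [ 460.  -404.9  134.7] yawx 91.8 tilt 0.01 F [ 0.2 -0.5 -6.7] open 64.1 ff 6.0 q [ 0.92  0.67 -0.4   1.63  0.31  0.9   0.44]
lip rel 93.0 -27.0 r 97.0 tip est 48.0
```

{"api": "jog_arm", "payload": {"plan": [[0,[0,0,0],0],[0,[0,0,0],0],[0,[0,0,0],0]], "squeeze": 5}}

```text
clock: 7.55
tool_pos: [459.9, -404.9, 134.6]
tcp_rot: [-2.186, -2.256, -0.0]
wrist_force: [-0.3, -0.3, -5.8]
opening: 0.688
finger_force: 5.0
```

```bash
python3 lip.py | tail -2
```

```text
t 7.6 tcp [ 460.  -404.9  134.6] yawx 91.8 tilt 0.01 F [-0.6  0.1 -5.3] open 64.2 ff 5.0 q [ 0.92  0.67 -0.4   1.63  0.31  0.9   0.44]
lip rel 77.0 -59.0 r 98.0 tip est 69.2
```

{"api": "jog_arm", "payload": {"plan": [[0,[0,0,0],0],[0,[0,0,0],0],[0,[0,0,0],0]], "squeeze": 4.5}}

```text
clock: 7.9
tool_pos: [460.0, -404.9, 134.7]
tcp_rot: [-2.186, -2.256, -0.0]
wrist_force: [0.2, -0.8, -5.4]
opening: 0.686
finger_force: 4.5
```

```bash
python3 lip.py | tail -2
```

```text
t 7.95 tcp [ 460.  -404.9  134.7] yawx 91.8 tilt 0.01 F [ 0.7  0.4 -5.4] open 63.9 ff 4.5 q [ 0.92  0.67 -0.4   1.63  0.31  0.9   0.44]
lip rel 78.0 -59.0 r 97.0 tip est 68.8
```

{"api": "jog_arm", "payload": {"plan": [[0,[-0.1,0,0],0],[0,[-0.15,0,0],0],[0,[-0.15,0,0],0],[0,[-0.1,0,0],0],[0,[0,0,0],0],[0,[0.4,0,0],0],[0,[0.25,0,0],0],[0,[0.12,0,0],0],[0,[0.05,0,0],0],[0,[0,0,0],0]], "squeeze": 4.5}}

```text
clock: 8.95
tool_pos: [459.7, -388.9, 134.9]
tcp_rot: [2.185, 2.257, -0.0]
wrist_force: [-0.9, 0.6, -5.7]
opening: 0.688
finger_force: 4.5
```

```bash
python3 lip.py | tail -2
```

```text
t 9.0 tcp [ 459.5 -389.5  134.8] yawx 91.8 tilt 0.06 F [ 0.5 -0.4 -6.8] open 63.8 ff 4.5 q [ 0.91  0.66 -0.4   1.66  0.31  0.89  0.42]
lip rel 64.0 -77.0 r 100.0 tip est 81.9
```

{"api": "jog_arm", "payload": {"plan": [[0,[-0.15,0,0],0],[0,[-0.25,0,0],0],[0,[-0.3,0,0],0],[0,[-0.25,0,0],0],[0,[-0.1,0,0],0],[0,[0,0,0],0],[0,[0.45,0,0],0],[0,[0.3,0,0],0],[0,[0.15,0,0],0],[0,[0.05,0,0],0],[0,[0,0,0],0]], "squeeze": 4.5}}

```text
clock: 10.1
tool_pos: [459.8, -394.1, 134.9]
tcp_rot: [2.185, 2.256, -0.001]
wrist_force: [0.4, -0.5, -6.0]
opening: 0.685
finger_force: 4.5
```

```bash
python3 lip.py | tail -2
```

```text
t 10.15 tcp [ 459.6 -394.8  134.8] yawx 91.8 tilt 0.07 F [-0.8 -0.4 -5.5] open 63.8 ff 4.5 q [ 0.91  0.66 -0.4   1.65  0.31  0.89  0.42]
lip rel 74.0 -74.0 r 105.0 tip est 76.5
```

{"api": "jog_arm", "payload": {"plan": [[0,[-0.2,0,0],0],[0,[-0.35,0,0],0],[0,[-0.35,0,0],0],[0,[-0.1,0,0],0],[0,[0,0,0],0]], "squeeze": 20}}

```text
clock: 10.65
tool_pos: [460.2, -445.8, 134.2]
tcp_rot: [-2.19, -2.253, 0.001]
wrist_force: [-0.6, 0.6, -5.6]
opening: 0.684
finger_force: 20.0
```

{"api": "jog_arm", "payload": {"plan": [[0,[0,0,0],0],[0,[0.5,0,0],0],[0,[0.3,0,0],0]], "squeeze": 4.2}}

```text
clock: 10.95
tool_pos: [460.3, -401.2, 134.7]
tcp_rot: [-2.183, -2.257, -0.002]
wrist_force: [0.9, 0.4, -6.2]
opening: 0.689
finger_force: 4.2
```

{"api": "jog_arm", "payload": {"plan": [[0,[0.15,0,0],0],[0,[0,0,0],0]], "squeeze": 15}}

```text
clock: 11.15
tool_pos: [460.5, -394.1, 135.0]
tcp_rot: [-2.182, -2.26, -0.002]
wrist_force: [-0.3, -0.1, -5.8]
opening: 0.686
finger_force: 15.0
```

```bash
python3 lip.py | tail -2
```

```text
t 11.2 tcp [ 460.2 -396.   135. ] yawx 91.9 tilt 0.04 F [ 0.  -0.7 -6.1] open 64.1 ff 15.0 q [ 0.91  0.66 -0.4   1.65  0.31  0.89  0.43]
lip rel 57.0 -94.0 r 110.0 tip est 90.6
```

{"api": "jog_arm", "payload": {"plan": [[0,[-0.2,0,0],0],[0,[-0.4,0,0],0],[0,[-0.4,0,0],0],[0,[-0.2,0,0],0],[0,[0,0,0],0]], "squeeze": 20}}

```text
clock: 11.7
tool_pos: [460.1, -459.9, 134.1]
tcp_rot: [2.191, 2.25, -0.003]
wrist_force: [0.1, -0.5, -6.5]
opening: 0.686
finger_force: 20.0
```

{"api": "jog_arm", "payload": {"plan": [[0,[0,0,0],0],[0,[0.5,0,0],0],[0,[0.4,0,0],0]], "squeeze": 4.2}}

```text
clock: 12.0
tool_pos: [460.4, -409.3, 134.6]
tcp_rot: [-2.184, -2.256, -0.002]
wrist_force: [0.9, -0.6, -5.5]
opening: 0.686
finger_force: 4.2
```

{"api": "jog_arm", "payload": {"plan": [[0,[0.15,0,0],0],[0,[0,0,0],0]], "squeeze": 20}}

```text
clock: 12.2
tool_pos: [460.9, -401.5, 135.1]
tcp_rot: [-2.181, -2.26, -0.002]
wrist_force: [1.0, -0.3, -6.3]
opening: 0.684
finger_force: 20.0
```

```bash
python3 - <<'E'
from lip import *
f=grab_frame("scene");lip(f)
c=f["color"][80:240,330:470,::-1];cv2.imwrite("pics/s3.png",cv2.resize(c,None,fx=3,fy=3))
E
```

```text
t 12.25 tcp [ 460.4 -403.7  135.1] yawx 91.9 tilt 0.06 F [ 0.2 -0.4 -6.1] open 63.7 ff 20.0 q [ 0.92  0.67 -0.4   1.63  0.31  0.9   0.44]
lip rel 66.0 -92.0 r 113.0 tip est 85.9
```

View pics/s3.png

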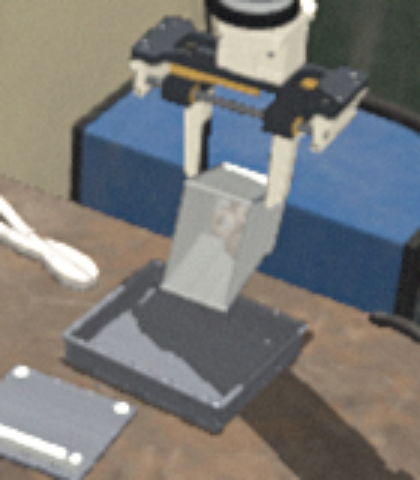

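The crop shows the pot lip-down over the tray with its back rim at (245,172), its lip at about (195,300), and the pieces still inside at (230,215). I'll measure the true tip from the rim instead of the grip.

```bash
cat > rim.py <<'E'
from h import *
from workcell import *
def rim(f):
    s=state();R=st(s);g=s["tool_pos"]-19*R[:,2];w=cloud(f);d=w-g
    a=d@R[:,0];b=d@R[:,1];z=d[...,2]
    m=(abs(b)<30)&(a>-60)&(a<125)&(z<75)&(w[...,2]>36)
    # silhouette in the side plane: back rim = bright pixels, front wall = central strip fit
    br=m&(f["color"].min(2)>225)&(a<45)
    if br.sum()>3: print("bright rim a,z",np.median(a[br]).round(1),np.median(z[br]).round(1),br.sum())
    c=m&(abs(b)<20)
    A=np.c_[a[c],z[c]]
    for lo in range(-100,80,15):
        k=A[(A[:,1]>=lo)&(A[:,1]<lo+15)]
        if len(k): print(lo,len(k),np.percentile(k[:,0],[5,50,95]).round(0))
if __name__=="__main__":
    f=grab_frame("scene"); rim(f)
E
python3 rim.py
```

```text
t 12.3 tcp [ 460. -405.  135.] yawx 91.8 tilt 0.11 F [ 0.4  0.  -5.9] open 63.7 ff 20.0 q [ 0.92  0.67 -0.4   1.63  0.31  0.9   0.44]
bright rim a,z -31.6 -18.9 32
-100 130 [28. 53. 67.]
-85 169 [-15.  17.  49.]
-70 51 [-28. -13.  16.]
-55 48 [-30. -16.  16.]
-25 68 [-41. -22.  -2.]
-10 90 [-3. 22. 37.]
```

```bash
python3 - <<'E'
from h import *
from workcell import *
f=grab_frame("scene");s=state();R=st(s);g=s["tool_pos"]-19*R[:,2];w=cloud(f)
for x,y in [(245,172),(228,168),(260,178),(215,185),(190,190),(265,200),(168,288),(225,308),(195,298),(205,265),(230,215),(210,225),(240,280),(255,240),(195,140),(280,180)]:
    u,v=int(330+x/3),int(80+y/3); d=w[v,u]-g; print((x,y),(R.T@d).round(0)*[1,1,-1],f["color"][v,u])
E
```

```text
t 12.35 tcp [ 459.8 -405.6  134.8] yawx 91.7 tilt 0.11 F [ 0.2 -0.8 -6.2] open 63.5 ff 20.0 q [ 0.92  0.67 -0.4   1.63  0.31  0.9   0.44]
(245, 172) [-27.   7. -17.] [232 234 227]
(228, 168) [-20.  19. -14.] [163 166 161]
(260, 178) [-24.  -9. -16.] [250 249 245]
(215, 185) [27. 10. -1.] [160 160 155]
(190, 190) [ 33.  29. -10.] [162 161 158]
(265, 200) [ 15. -33.  -7.] [138 139 136]
(168, 288) [   3.   57. -146.] [121 122 120]
(225, 308) [ 61. -28. -96.] [201 198 193]
(195, 298) [   4.   28. -144.] [146 146 142]
(205, 265) [ 33.   9. -82.] [181 180 177]
(230, 215) [-26.  17. -64.] [193 190 180]
(210, 225) [-19.  31. -79.] [161 163 159]
(240, 280) [ 44. -32. -75.] [159 159 156]
(255, 240) [ 22. -32. -47.] [156 158 154]
(195, 140) [ 5. 41. 22.] [218 212 190]
(280, 180) [  4. -40.   7.] [215 209 189]
```

The pot has really tipped about 71 degrees, but it has slid down in the pads. I'll clamp firmly, set it down in the tray on its lip and foot edge, and regrip it better for the last swing.

{"api": "jog_arm", "payload": {"plan": [[0,[0,0,0],0],[0,[0.1,0,0],0],[0,[0.25,0,0],0],[0,[0.35,0,0.1],0],[0,[0.3,0,0.2],0],[0,[0.2,0,0.25],0],[0,[0.08,0,0.2],0],[0,[0,0,0.15],0],[0,[0,0,0.05],0]], "squeeze": 40}}

```text
clock: 13.25
tool_pos: [457.5, -340.2, 86.4]
tcp_rot: [-2.186, -2.255, 0.001]
wrist_force: [-0.5, -0.3, -4.7]
opening: 0.682
finger_force: 40.0
```

```bash
cat > side.py <<'E'
from h import *
from workcell import *
import sys
def side(name,shot=None):
    f=grab_frame(name);s=state();R=st(s);w=cloud(f)
    if shot:
        c=f["color"][80:240,330:470,::-1];cv2.imwrite(shot,cv2.resize(c,None,fx=3,fy=3))
    return f,w,s,R
if __name__=="__main__":
    f,w,s,R=side("scene",sys.argv[1])
E
python3 side.py pics/s4.png
```

```text
t 13.3 tcp [ 457.5 -340.6   86.4] yawx 91.8 tilt 0.05 F [-0.8 -0.  -5.9] open 63.2 ff 40.0 q [ 0.83  0.68 -0.37  1.79  0.34  0.73  0.31]
```

View pics/s4.png

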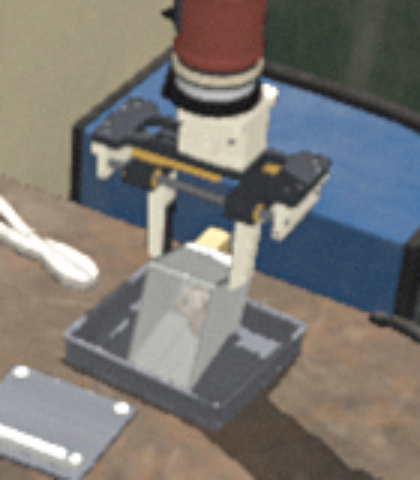

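The crop shows the pot inside the tray outline just above the floor, lip at about (165,370), with the pieces still inside at (195,300). Two pictures remain (8 viewed), so I'll go on by numbers.

{"api": "jog_arm", "payload": {"plan": [[0,[0,0,0.05],0],[0,[0,0,0.05],0],[0,[0,0,0.04],0],[0,[0,0,0.04],0],[0,[0,0,0],0]], "squeeze": 15}}

```text
clock: 13.8
tool_pos: [458.9, -341.9, 79.2]
tcp_rot: [2.184, 2.252, -0.001]
wrist_force: [0.7, -3.0, -0.0]
opening: 0.689
finger_force: 15.0
```

{"api": "jog_arm", "payload": {"plan": [[0,[0,0,0.05],0],[0,[0,0,0.03],0],[0.8,[0,0,0],0],[0.95,[0,0,0],0],[0.95,[0,0,0],0],[0.95,[0,0,-0.3],0],[0.95,[-0.3,0,-0.5],0],[0.95,[-0.3,0,-0.2],0],[0.95,[0,0,0],0]], "squeeze": 8}}

```text
clock: 14.7
tool_pos: [459.5, -372.6, 125.8]
tcp_rot: [2.187, 2.249, -0.0]
wrist_force: [-0.8, -0.0, -1.1]
opening: 0.953
finger_force: 0.0
```

```bash
python3 - <<'E'
from h import *
from workcell import *
s=state();R=st(s)
f=grab_frame("wrist");np.savez("w2.npz",**f);w=cloud(f)
ft=grab_frame("top");np.savez("t2.npz",**ft);wt=cloud(ft)
cv2.imwrite("pics/w2.png",f["color"][:,:,::-1])
for nm,W in(("wrist",w),("top",wt)):
    m=(abs(W[...,0]-459)<60)&(W[...,1]>-390)&(W[...,1]<-265)&(W[...,2]>36)&(W[...,2]<115)
    p=W[m];print(nm,len(p),cv2.minAreaRect(p[:,:2].astype(np.float32)))
    for y in range(-390,-260,12):
        k=p[(p[:,1]>=y)&(p[:,1]<y+12)]
        if len(k)>3:print(y,len(k),"x",np.percentile(k[:,0],[3,97]).round(0),"z",np.percentile(k[:,2],[5,50,95]).round(0))
E
```

```text
t 14.7 tcp [ 459.5 -372.6  125.8] yawx 91.6 tilt 0.27 F [-0.8 -0.  -1.1] open 88.6 ff 0.0 q [ 0.89  0.65 -0.39  1.7   0.32  0.84  0.38]
wrist 16514 ((458.4680480957031, -332.9713439941406), (65.67949676513672, 100.12162017822266), 1.967052936553955)
-390 671 x [430. 490.] z [60. 62. 63.]
-378 1840 x [429. 490.] z [63. 66. 68.]
-366 2070 x [429. 490.] z [68. 71. 74.]
-354 2318 x [428. 490.] z [74. 77. 80.]
-342 2619 x [428. 489.] z [80. 82. 85.]
-330 2972 x [427. 489.] z [85. 88. 91.]
-318 3124 x [427. 488.] z [90. 93. 96.]
-306 623 x [426. 489.] z [40. 65. 83.]
-294 275 x [425. 489.] z [37. 47. 58.]
top 899 ((457.184814453125, -330.4965515136719), (65.39361572265625, 99.89664459228516), 2.036684989929199)
-390 20 x [429. 479.] z [56. 59. 62.]
-378 128 x [428. 489.] z [60. 64. 68.]
-366 135 x [428. 489.] z [65. 69. 74.]
-354 125 x [429. 489.] z [70. 75. 80.]
-342 138 x [427. 489.] z [77. 81. 85.]
-330 145 x [426. 488.] z [82. 86. 91.]
-318 146 x [426. 487.] z [86. 92. 97.]
-306 43 x [426. 487.] z [65. 91. 97.]
-294 16 x [426. 488.] z [41. 54. 65.]
```

View pics/w2.png

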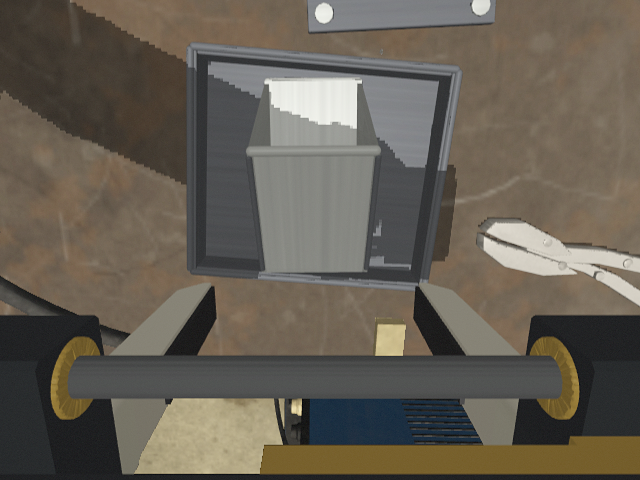

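The wrist view shows the pot resting stably in the tray, back wall on top (rim at (313,150), foot edge at (315,272)), lip forward at (313,82), nothing fallen out of the tray. Now I'll regrip close to the foot.

{"api": "jog_arm", "payload": {"plan": [[1,[0.11,0,0.3],0],[1,[0,0,0.6],0],[1,[0,0,0.6],0],[1,[0,0,0.35],0],[1,[0,0,0.1],0],[1,[0,0,0],0],[0,[0,0,0],0],[0,[0,0,0],0],[0,[0,0,0],0],[0,[0,0,0],0]], "squeeze": 50}}

```text
clock: 15.8
tool_pos: [459.0, -364.7, 27.4]
tcp_rot: [2.185, 2.255, 0.0]
wrist_force: [-0.0, 0.2, -0.1]
opening: 0.707
finger_force: 0.0
```

{"api": "jog_arm", "payload": {"plan": [[0,[0,0,-0.2],0],[0,[0,0,-0.4],0],[0,[-0.1,0,-0.5],0],[0,[-0.2,0,-0.5],0],[0,[-0.3,0,-0.4],0],[0,[-0.25,0,-0.2],0],[0,[-0.05,0,0],0],[0,[0,0,0],0]], "squeeze": 50}}

```text
clock: 16.6
tool_pos: [458.8, -409.1, 135.7]
tcp_rot: [-2.185, -2.253, 0.001]
wrist_force: [-0.6, 0.6, -5.7]
opening: 0.686
finger_force: 50.0
```

{"api": "jog_arm", "payload": {"plan": [[0,[0,0,0],0],[0,[0,0,0],0]], "squeeze": 8}}

```text
clock: 16.8
tool_pos: [459.7, -407.6, 135.5]
tcp_rot: [-2.182, -2.256, -0.001]
wrist_force: [0.5, -0.9, -5.2]
opening: 0.683
finger_force: 8.0
```

```bash
cat > lip2.py <<'E'
from h import *
from workcell import *
f=grab_frame("scene");s=state();R=st(s);g=s["tool_pos"]-19*R[:,2];w=cloud(f);d=(w-g)@R
a,b,z=d[...,0],d[...,1],-d[...,2]
m=(abs(b)<30)&(a>-60)&(a<125)&(z<75)&(z>-125)&(w[...,2]>38)
# lip: extreme points along forward-down directions
for th in(0,-30,-60):
    c=np.radians(th);q=np.where(m,a*np.cos(c)+z*np.sin(c),-999);i=np.argsort(q.ravel())[-15:]
    print("dir",th,"a,z",np.median(a.ravel()[i]).round(0),np.median(z.ravel()[i]).round(0))
p=w[(abs(w[...,0]-459)<72)&(abs(w[...,1]+326)<62)&(w[...,2]>9)&(w[...,2]<35)];print("in tray pts",len(p))
E
python3 lip2.py
```

```text
t 16.85 tcp [ 459.9 -408.   135.7] yawx 91.9 tilt 0.15 F [-0.5  0.  -5.6] open 64.3 ff 8.0 q [ 0.93  0.68 -0.4   1.62  0.31  0.91  0.44]
dir 0 a,z 75.0 -69.0
dir -30 a,z 75.0 -73.0
dir -60 a,z 73.0 -76.0
in tray pts 98
```

{"api": "jog_arm", "payload": {"plan": [[0,[0,0,0],0],[0,[0,0,0],0],[0,[0,0,0],0]], "squeeze": 7}}

```text
clock: 17.15
tool_pos: [460.2, -409.4, 136.7]
tcp_rot: [2.186, 2.256, 0.0]
wrist_force: [-0.3, -0.6, -5.1]
opening: 0.687
finger_force: 7.0
```

```bash
python3 lip2.py
```

```text
t 17.2 tcp [ 460.2 -409.4  136.8] yawx 91.8 tilt 0.01 F [-0.4 -1.  -5.3] open 64.1 ff 7.0 q [ 0.93  0.68 -0.4   1.62  0.32  0.91  0.44]
dir 0 a,z 71.0 0.0
dir -30 a,z 59.0 -81.0
dir -60 a,z 44.0 -97.0
in tray pts 102
```

{"api": "jog_arm", "payload": {"plan": [[0,[0,0,0],0],[0,[0,0,0],0]], "squeeze": 6.2}}

```text
clock: 17.4
tool_pos: [460.5, -409.4, 137.1]
tcp_rot: [2.186, 2.256, 0.001]
wrist_force: [0.7, 0.5, -4.0]
opening: 0.689
finger_force: 6.2
```

{"api": "jog_arm", "payload": {"plan": [[0,[0,0,0],0],[0,[0,0,-0.2],0],[0,[0,0,0.2],0],[0,[0,0,0],0]], "squeeze": 35}}

```text
clock: 17.8
tool_pos: [459.4, -409.0, 135.7]
tcp_rot: [-2.185, -2.255, 0.001]
wrist_force: [-0.7, 0.5, -4.3]
opening: 0.687
finger_force: 35.0
```

```bash
python3 lip2.py
```

```text
t 17.85 tcp [ 459.4 -409.   135.8] yawx 91.8 tilt 0.13 F [-0.  -0.6 -3.3] open 63.9 ff 35.0 q [ 0.93  0.68 -0.4   1.62  0.32  0.91  0.44]
dir 0 a,z 70.0 -10.0
dir -30 a,z 32.0 -101.0
dir -60 a,z 31.0 -104.0
in tray pts 337
```

{"api": "jog_arm", "payload": {"plan": [[0,[0,0,-0.25],0],[0,[0,0,0.25],0],[0,[0.2,0,-0.2],0],[0,[-0.2,0,0.2],0],[0,[0,0,0],0],[0,[0,0,0],0]], "squeeze": 40}}

```text
clock: 18.45
tool_pos: [459.4, -409.6, 136.2]
tcp_rot: [-2.186, -2.254, 0.001]
wrist_force: [0.1, 0.0, -4.2]
opening: 0.688
finger_force: 40.0
```

```bash
python3 lip2.py; cat > tray.py <<'E'
from h import *
from workcell import *
for n in("scene","top"):
    w=cloud(grab_frame(n)); m=(abs(w[...,0]-459.5)<70)&(abs(w[...,1]+326)<58)&(w[...,2]>9)&(w[...,2]<34)
    N,l,st_,c=cv2.connectedComponentsWithStats(m.astype(np.uint8))
    for i in range(1,N):
        if st_[i,4]>12: p=w[l==i]; print(n,st_[i,4],p.mean(0).round(0),"ext",np.ptp(p,0).round(0))
E
python3 tray.py
```

```text
t 18.5 tcp [ 459.7 -409.4  136.4] yawx 91.8 tilt 0.05 F [-1.  -0.7 -2.5] open 63.9 ff 40.0 q [ 0.93  0.68 -0.4   1.62  0.32  0.91  0.44]
dir 0 a,z 70.0 -9.0
dir -30 a,z 33.0 -101.0
dir -60 a,z 32.0 -103.0
in tray pts 349
scene 128 [ 481. -331.   22.] ext [50. 41. 23.]
scene 137 [ 432. -301.   23.] ext [28. 71. 24.]
top 67 [ 492. -323.   22.] ext [17. 27. 23.]
top 69 [ 470. -338.   23.] ext [26. 25. 23.]
top 184 [ 434. -301.   23.] ext [27. 42. 22.]
```

All three pieces are in the tray: the slug at (434,-301), the nuts at (492,-323) and (470,-338). The weight also dropped by about 2 N. Next I'll carry the empty pot to the free bench and lay it down on its lip and foot edge.

{"api": "jog_arm", "payload": {"plan": [[0,[0.2,0,-0.15],0],[0,[0.5,0,-0.15],0],[0,[0.8,0,0],0],[0,[0.9,0,0],0],[0,[0.95,0,0],0],[0,[0.95,0,0],0],[0,[0.95,0,0],0],[0,[0.95,0,0],0],[0,[0.9,0,0],0],[0,[0.7,0,0.1],0],[0,[0.5,0,0.3],0],[0,[0.2,0,0.4],0]], "squeeze": 50}}

```text
clock: 19.8
tool_pos: [447.6, 20.1, 113.3]
tcp_rot: [2.178, 2.261, 0.008]
wrist_force: [0.5, -0.7, -2.8]
opening: 0.691
finger_force: 50.0
```

```bash
python3 lip2.py; python3 -c "
from h import *
from workcell import *
go(state(),[455,20,92],92)"
```

```text
t 19.85 tcp [445.2  20.4 110.3] yawx 92.2 tilt 0.19 F [-0.2  0.9 -4.9] open 63.9 ff 50.0 q [ 0.19  0.5  -0.4   2.11  0.33  0.59 -0.4 ]
dir 0 a,z 122.0 -52.0
dir -30 a,z 116.0 -85.0
dir -60 a,z 116.0 -85.0
in tray pts 323
t 19.85 tcp [445.2  20.4 110.3] yawx 92.2 tilt 0.19 F [-0.2  0.9 -4.9] open 63.9 ff 50.0 q [ 0.19  0.5  -0.4   2.11  0.33  0.59 -0.4 ]
shift units [-0.02  0.2   0.37]
turn units 0.03
```

{"api": "jog_arm", "payload": {"plan": [[0,[0,0,0.2],0],[0,[0,0,0.2],0],[0,[0,0,0.12],0],[0,[-0.2,0,0.13],0],[0,[-0.24,0,0.11],0],[0,[-0.22,0,0.18],0],[0,[-0.22,0,0.18],0],[0,[-0.14,0,0.15],0],[0,[-0.13,0,0.15],0],[0,[-0.12,0,0.18],0]], "squeeze": 16}}

```text
clock: 20.85
tool_pos: [449.0, -48.7, 31.1]
tcp_rot: [2.186, 2.256, 0.001]
wrist_force: [-1.0, -1.5, 2.0]
opening: 0.687
finger_force: 16.0
```

```bash
cat > pot.py <<'E'
from h import *
from workcell import *
import sys
def prof(y0,y1,name="top",x0=405,x1=500):
    f=grab_frame(name);s=state();R=st(s);w=cloud(f)
    m=(w[...,0]>x0)&(w[...,0]<x1)&(w[...,1]>y0)&(w[...,1]<y1)&(w[...,2]>8)&(w[...,2]<125)
    p=w[m]
    for y in range(y0,y1,10):
        k=p[(p[:,1]>=y)&(p[:,1]<y+10)]
        if len(k)>3:print(y,len(k),"x",np.percentile(k[:,0],[3,97]).round(0),"z",np.percentile(k[:,2],[5,50,95]).round(0))
    return p
if __name__=="__main__": prof(int(sys.argv[1]),int(sys.argv[2]),sys.argv[3])
E
python3 pot.py -100 80 wrist
```

```text
t 20.9 tcp [448.7 -49.4  29.9] yawx 91.7 tilt 0.04 F [ 0.7 -2.8 -1.7] open 64.1 ff 16.0 q [ 0.25  0.65 -0.28  2.16  0.46  0.39 -0.37]
-70 11 x [416. 416.] z [ 90.  98. 110.]
-60 3651 x [416. 483.] z [ 66.  73. 118.]
-50 8176 x [406. 483.] z [ 67.  73. 121.]
-40 7540 x [416. 495.] z [ 62.  76. 123.]
-30 5305 x [417. 479.] z [77. 80. 82.]
-20 8215 x [410. 495.] z [ 82.  85. 124.]
-10 9204 x [418. 478.] z [ 9. 88. 91.]
0 10277 x [418. 478.] z [ 9. 91. 94.]
10 3524 x [416. 478.] z [ 8. 31. 72.]
20 1401 x [416. 479.] z [ 8. 33. 52.]
30 543 x [415. 478.] z [ 9. 19. 31.]
40 24 x [475. 478.] z [ 8. 10. 11.]
```

{"api": "jog_arm", "payload": {"plan": [[0,[0,0,0.08],0],[0,[0,0,0.06],0],[0,[0,0,0],0],[1,[0,0,0],0],[1,[0,0,0],0],[1,[0,0,0],0],[1,[0,0,-0.5],0],[1,[0,0,-0.8],0],[1,[0.2,0,-0.5],0],[1,[0.4,0,-0.2],0],[1,[0.4,0,0],0],[1,[0,0,0],0]], "squeeze": 10}}

```text
clock: 22.1
tool_pos: [447.4, 5.0, 125.3]
tcp_rot: [-2.18, -2.262, -0.004]
wrist_force: [-0.2, -0.6, -0.3]
opening: 1.0
finger_force: 0.0
```

```bash
python3 pot.py -100 80 wrist;python3 pot.py -100 80 top
```

```text
t 22.15 tcp [447.1   3.1 124.7] yawx 92.0 tilt 0.03 F [ 0.3 -0.3 -0.8] open 93.1 ff 0.0 q [ 0.25  0.48 -0.43  2.09  0.33  0.64 -0.37]
-60 993 x [419. 479.] z [63. 65. 67.]
-50 1174 x [418. 480.] z [68. 70. 72.]
-40 1303 x [418. 479.] z [72. 75. 77.]
-30 1749 x [418. 478.] z [10. 79. 81.]
-20 2713 x [419. 477.] z [ 9. 82. 86.]
-10 2987 x [419. 477.] z [ 9. 87. 91.]
0 2565 x [417. 478.] z [ 8. 79. 93.]
10 899 x [416. 479.] z [ 8. 33. 71.]
20 446 x [415. 479.] z [ 8. 35. 51.]
30 223 x [415. 479.] z [ 9. 19. 30.]
40 9 x [430. 478.] z [ 8.  9. 10.]
t 22.2 tcp [446.9   1.8 124.4] yawx 91.9 tilt 0.04 F [-0.1 -0.8 -0.8] open 92.6 ff 0.0 q [ 0.25  0.48 -0.43  2.09  0.33  0.64 -0.37]
-70 90 x [418. 478.] z [54. 60. 63.]
-60 115 x [421. 478.] z [58. 62. 67.]
-50 16 x [443. 479.] z [63. 66. 71.]
```

{"api": "jog_arm", "payload": {"plan": [[1,[0.18,0.03,0.4],0],[1,[0,0,0.7],0],[1,[0,0,0.7],0],[1,[0,0,0.35],0],[1,[0,0,0.1],0],[1,[0,0,0],0],[0,[0,0,0],0],[0,[0,0,0],0],[0,[0,0,0],0],[0,[0,0,0],0],[0,[0,0,0],0]], "squeeze": 10}}

```text
clock: 23.3
tool_pos: [447.7, 10.8, 12.6]
tcp_rot: [-2.186, -2.256, 0.001]
wrist_force: [-2.1, -0.8, 5.4]
opening: 0.688
finger_force: 10.0
```

{"api": "jog_arm", "payload": {"plan": [[0,[-0.08,0,-0.11],0],[0,[-0.08,0,-0.1],0],[0,[-0.1,0,-0.09],0],[0,[-0.1,0,-0.08],0],[0,[-0.12,0,-0.07],0],[0,[-0.11,0,-0.06],0],[0,[-0.1,0,-0.04],0],[0,[-0.1,0,-0.03],0],[0,[0,0,0],0]], "squeeze": 9}}

```text
clock: 24.2
tool_pos: [449.6, -29.6, 41.3]
tcp_rot: [2.188, 2.254, -0.001]
wrist_force: [0.0, -0.4, -2.4]
opening: 0.687
finger_force: 9.0
```

```bash
python3 pot.py -140 80 wrist;python3 pot.py -140 80 scene
```

```text
t 24.25 tcp [449.6 -28.9  41.2] yawx 91.8 tilt 0.01 F [ 0.  -0.4 -3.5] open 64.3 ff 9.0 q [ 0.24  0.63 -0.32  2.15  0.47  0.42 -0.43]
-100 1307 x [423. 478.] z [47. 50. 52.]
-90 3667 x [422. 480.] z [36. 42. 50.]
-80 450 x [422. 480.] z [48. 62. 73.]
-70 535 x [421. 480.] z [61. 74. 85.]
-60 2863 x [421. 480.] z [38. 39. 92.]
-50 3859 x [421. 479.] z [ 37.  38. 105.]
-40 8131 x [417. 484.] z [ 36. 107. 120.]
-30 10432 x [407. 495.] z [ 36.  75. 120.]
-20 4847 x [419. 494.] z [34. 36. 89.]
-10 3711 x [419. 480.] z [33. 35. 53.]
0 2056 x [419. 480.] z [31. 33. 35.]
t 24.3 tcp [449.6 -28.5  41.1] yawx 91.8 tilt 0.02 F [ 1.2  0.4 -2.7] open 64.1 ff 9.0 q [ 0.23  0.63 -0.32  2.15  0.47  0.42 -0.43]
-100 5 x [476. 480.] z [54. 57. 60.]
-90 33 x [419. 480.] z [32. 37. 61.]
-80 54 x [417. 481.] z [36. 43. 76.]
-70 71 x [417. 481.] z [38. 43. 77.]
-60 81 x [444. 480.] z [37. 43. 97.]
-50 117 x [439. 481.] z [ 37.  44. 119.]
-40 147 x [437. 484.] z [ 36.  65. 124.]
-30 313 x [406. 495.] z [ 36.  70. 106.]
-20 176 x [416. 493.] z [34. 48. 97.]
-10 120 x [416. 479.] z [33. 38. 56.]
0 74 x [416. 476.] z [32. 35. 39.]
```

{"api": "jog_arm", "payload": {"plan": [[0,[0,0,-0.2],0],[0,[0,0,-0.1],0],[0,[0,0,0],0]], "squeeze": 5.5}}

```text
clock: 24.6
tool_pos: [450.4, -28.2, 57.2]
tcp_rot: [2.185, 2.256, 0.003]
wrist_force: [0.4, 0.6, -3.3]
opening: 0.687
finger_force: 5.5
```

```bash
cat > wall.py <<'E'
from h import *
from workcell import *
# pot tip from the inside face of the sloping front wall (and lip) in the wrist view
f=grab_frame("wrist");s=state();R=st(s);g=s["tool_pos"]-19*R[:,2];w=cloud(f);d=(w-g)@R
a,b,z=d[...,0],d[...,1],-d[...,2]
m=(abs(b)<24)&(a>-90)&(a<120)&(z<60)&(w[...,2]>8)
bins=np.arange(-90,120,8); 
print([(int(x),int(np.median(z[m&(a>=x)&(a<x+8)])),int((m&(a>=x)&(a<x+8)).sum())) for x in bins if (m&(a>=x)&(a<x+8)).sum()>40])
E
python3 wall.py
```

```text
t 24.65 tcp [450.1 -28.3  56.8] yawx 91.8 tilt 0.09 F [ 0.2  0.8 -3.2] open 63.8 ff 5.5 q [ 0.25  0.6  -0.35  2.14  0.45  0.46 -0.41]
[(-66, -11, 3184), (-58, -21, 1463), (-34, -24, 933), (-26, -24, 1533), (-18, -24, 1603), (-10, -24, 1654), (-2, -24, 1697), (6, -24, 1787), (14, -24, 1848), (22, -23, 1906), (30, -23, 2020), (38, -25, 448)]
```

{"api": "jog_arm", "payload": {"plan": [[0,[0,0,0],0],[0,[0,0,0],0],[0,[0,0,0],0]], "squeeze": 4.5}}

```text
clock: 24.95
tool_pos: [449.4, -28.5, 56.0]
tcp_rot: [-2.186, -2.256, 0.001]
wrist_force: [-0.1, -0.3, -4.4]
opening: 0.689
finger_force: 4.5
```

```bash
python3 wall.py
```

```text
t 25.0 tcp [449.4 -28.6  56. ] yawx 91.8 tilt 0.02 F [-0.4 -0.1 -3.9] open 64.0 ff 4.5 q [ 0.25  0.6  -0.35  2.14  0.45  0.46 -0.41]
[(-74, -27, 1819), (-66, -30, 1808), (-58, 3, 714), (-50, 10, 279), (-42, -46, 1634), (-34, -51, 1561), (-26, -55, 801), (-18, -40, 653), (-10, -37, 1150), (-2, -32, 1259), (6, -28, 1393), (14, -24, 1554), (22, -20, 1707), (30, -15, 1918), (38, -11, 2160), (46, -8, 1992)]
```

{"api": "jog_arm", "payload": {"plan": [[0,[0,0,0],0],[0,[0,0,0],0]], "squeeze": 4.2}}

```text
clock: 25.2
tool_pos: [449.6, -28.3, 56.1]
tcp_rot: [-2.186, -2.256, -0.0]
wrist_force: [-0.4, 0.1, -3.3]
opening: 0.689
finger_force: 4.2
```

```bash
python3 wall.py
```

```text
t 25.25 tcp [449.6 -28.4  56.1] yawx 91.8 tilt 0.01 F [ 0.6 -0.3 -3.9] open 64.3 ff 4.2 q [ 0.25  0.6  -0.35  2.14  0.45  0.46 -0.41]
[(-58, 6, 111), (-50, 0, 4350), (-42, -53, 2447), (-18, -66, 49), (-10, -66, 515), (-2, -65, 1067), (6, -64, 1067), (14, -40, 198), (22, -25, 709), (30, -5, 1016), (38, 15, 1746), (46, 20, 1940)]
```

{"api": "jog_arm", "payload": {"plan": [[0,[0,0,0.05],0],[0,[0,0,0.06],0],[0,[0,0,0.04],0],[0,[0,0,0],0],[1,[0,0,0],0],[1,[0,0,0],0],[1,[0,0,0],0],[1,[0,0,-0.6],0],[1,[0,0,-0.8],0],[1,[-0.2,0,-0.2],0],[1,[0,0,0],0]], "squeeze": 9}}

```text
clock: 26.35
tool_pos: [451.2, -40.3, 130.2]
tcp_rot: [2.187, 2.25, 0.003]
wrist_force: [-0.3, -0.2, 0.3]
opening: 0.999
finger_force: 0.0
```

```bash
python3 wall.py; python3 - <<'E'
from h import *
from workcell import *
f=grab_frame("wrist");w=cloud(f);m=(w[...,0]>400)&(w[...,0]<500)&(w[...,1]>-130)&(w[...,1]<60)&(w[...,2]>65)&(w[...,2]<92)
p=w[m];r=cv2.minAreaRect(p[:,:2].astype(np.float32));print(r,cv2.boxPoints(r).round(0).tolist(),np.percentile(p[:,2],[5,50,95]).round(1))
y=p[:,1];print("lip z",np.median(p[y>y.max()-6,2]).round(1),"back z",np.median(p[y<y.min()+6,2]).round(1))
# plate bar from wrist/top: bar top near edge
E
```

```text
t 26.4 tcp [450.2 -39.6 129. ] yawx 91.7 tilt 0.1 F [-0.  -0.6 -0.1] open 93.1 ff 0.0 q [ 0.37  0.48 -0.46  2.07  0.34  0.66 -0.29]
[(-34, -65, 350), (-26, -94, 3035), (30, -122, 453), (38, -110, 793), (46, -96, 883), (54, -83, 1123), (62, -69, 1436), (70, -66, 469)]
((449.7812805175781, -18.022293090820312), (64.88874816894531, 102.28067779541016), 1.8046249151229858) [[416.0, 32.0], [419.0, -70.0], [484.0, -68.0], [481.0, 34.0]] [66.7 79.3 82.4]
lip z 81.5 back z 79.6
```

{"api": "jog_arm", "payload": {"plan": [[1,[0.06,0,0.5],0],[1,[0,0,0.7],0],[1,[0,0,0.6],0],[1,[0,0,0.25],0],[1,[0,0,0.05],0],[1,[0,0,0],0],[0,[0,0,0],0],[0,[0,0,0],0],[0,[0,0,0],0],[0,[0,0,0],0],[0,[0,0,0],0]], "squeeze": 45}}

```text
clock: 27.55
tool_pos: [450.1, -35.7, 24.1]
tcp_rot: [2.186, 2.255, 0.001]
wrist_force: [1.0, -0.5, 4.1]
opening: 0.687
finger_force: 45.0
```

```bash
python3 - <<'E'
from h import *
from workcell import *
s=state();t=s["tool_pos"];off=t[1]+35.5;print("off",off)
go(s,[507.8,-184+off,t[2]+45],93.8)
E
```

```text
off -0.1601349540968613
t 27.55 tcp [450.1 -35.7  24.1] yawx 91.8 tilt 0.05 F [ 1.  -0.5  4.1] open 63.9 ff 45.0 q [ 0.23  0.66 -0.3   2.16  0.5   0.38 -0.45]
shift units [-3.    1.06 -0.9 ]
turn units -0.25
```

{"api": "jog_arm", "payload": {"plan": [[0,[0,0,-0.3],0],[0,[0,0,-0.4],0],[0,[-0.2,0.1,-0.2],0],[0,[-0.5,0.2,0],0],[0,[-0.6,0.2,0],-0.1],[0,[-0.6,0.2,0],-0.15],[0,[-0.6,0.2,0],0],[0,[-0.4,0.1,0],0],[0,[-0.1,0.06,0],0],[0,[0,0,0],0]]}}

```text
clock: 28.55
tool_pos: [509.3, -183.1, 68.0]
tcp_rot: [-2.147, -2.291, 0.0]
wrist_force: [-0.1, 1.6, -3.7]
opening: 0.686
finger_force: 45.0
```

```bash
python3 - <<'E'
from h import *
from workcell import *
s=state();go(s,[507.6,-182,30],93.8)
for n in("wrist","top"):
    f=grab_frame(n);np.savez(n+"3.npz",**f);w=cloud(f)
    m=(w[...,2]>13)&(w[...,2]<24)&(w[...,0]>430)&(w[...,0]<580)&(w[...,1]>-165)&(w[...,1]<-115)
    p=w[m]
    if len(p)>20: print(n,len(p),cv2.minAreaRect(p[:,:2].astype(np.float32)),"x ext",np.percentile(p[:,0],[1,99]).round(1),"y",np.percentile(p[:,1],[1,99]).round(1))
    m=(w[...,2]>3.5)&(w[...,2]<10)&(w[...,0]>430)&(w[...,0]<590)&(w[...,1]>-245)&(w[...,1]<-110)
    p=w[m];print(n,"plate x ext",[(y,np.percentile(p[abs(p[:,1]-y)<6][:,0],[1,99]).round(1)) for y in(-120,-135,-150,-215,-225) if (abs(p[:,1]-y)<6).sum()>20])
E
```

```text
t 28.55 tcp [ 509.3 -183.1   68. ] yawx 93.7 tilt 0.08 F [-0.1  1.6 -3.7] open 63.8 ff 45.0 q [ 0.59  0.69 -0.44  1.89  0.45  0.67 -0.06]
shift units [ 0.02 -0.03  0.76]
turn units -0.01
wrist plate x ext []
top 60 ((504.14404296875, -135.345458984375), (107.52801513671875, 9.434329986572266), 4.375906944274902) x ext [450.6 557.7] y [-143.  -127.9]
top plate x ext [(-120, array([442.9, 587.4])), (-135, array([443.6, 580.5])), (-150, array([445.6, 582.2]))]
```

{"api": "jog_arm", "payload": {"plan": [[0,[0,-0.045,0.25],-0.04],[0,[0,0,0.25],0],[0,[0,0,0.15],0],[0,[0,0,0.08],0],[0,[0,0,0.03],0],[0,[0,0,0],0]], "squeeze": 35}}

```text
clock: 29.25
tool_pos: [507.8, -182.8, 30.7]
tcp_rot: [2.139, 2.3, 0.0]
wrist_force: [0.5, -0.1, -3.0]
opening: 0.687
finger_force: 35.0
```

{"api": "jog_arm", "payload": {"plan": [[0,[0.05,0,0],0],[0,[0.05,0,0],0],[0,[0.04,0,0],0],[0,[0.03,0,0],0],[0,[0,0,0],0]]}}

```text
clock: 29.75
tool_pos: [507.2, -175.2, 30.9]
tcp_rot: [2.139, 2.299, -0.001]
wrist_force: [0.2, -2.6, -3.2]
opening: 0.686
finger_force: 35.0
```

{"api": "jog_arm", "payload": {"plan": [[0,[-0.02,0,0],0],[0,[0,0,0.03],0],[0,[0,0,0.02],0],[0,[0,0,0],0]]}}

```text
clock: 30.15
tool_pos: [507.2, -175.5, 30.1]
tcp_rot: [2.14, 2.299, -0.001]
wrist_force: [-3.1, -0.1, 10.7]
opening: 0.688
finger_force: 35.0
```

{"api": "jog_arm", "payload": {"plan": [[0,[0.03,0,0],0],[0,[0.03,0,0],0],[0,[0.02,0,0],0],[0,[0,0,0],0]]}}

```text
clock: 30.55
tool_pos: [507.2, -175.3, 30.3]
tcp_rot: [2.138, 2.295, -0.006]
wrist_force: [-2.7, -4.6, 10.8]
opening: 0.691
finger_force: 35.0
```

{"api": "jog_arm", "payload": {"plan": [[0,[0,0,-0.03],0],[0,[0.03,0,0],0],[0,[0.04,0,0],0],[0,[0.04,0,0],0],[0,[0,0,0],0]]}}

```text
clock: 31.05
tool_pos: [507.1, -174.8, 30.7]
tcp_rot: [2.137, 2.29, -0.011]
wrist_force: [0.9, -12.9, 0.3]
opening: 0.69
finger_force: 35.0
```

```bash
python3 - <<'E'
from h import *
from workcell import *
st(state())
E
```

```text
t 31.05 tcp [ 507.1 -174.8   30.7] yawx 93.9 tilt 0.68 F [  0.9 -12.9   0.3] open 64.1 ff 35.0 q [ 0.53  0.73 -0.38  1.93  0.5   0.57 -0.12]
```

{"api": "jog_arm", "payload": {"plan": [[0,[-0.06,0,0],0],[0,[0,0,0.03],0],[0,[0,0,0],0]], "squeeze": 20}}

```text
clock: 31.35
tool_pos: [507.1, -175.0, 30.4]
tcp_rot: [2.139, 2.292, -0.008]
wrist_force: [-1.7, -8.6, 11.5]
opening: 0.686
finger_force: 20.0
```

Still pressed against the bar and seated on the plate. I'll release and retreat upward.

{"api": "jog_arm", "payload": {"plan": [[0.75,[0,0,0],0],[0.85,[0,0,0],0],[1,[0,0,0],0],[1,[0,0,0],0],[1,[0,0,-0.4],0],[1,[0,0,-0.7],0],[1,[0,0,-0.8],0],[1,[0,0,-0.4],0],[1,[0,0,0],0],[1,[0,0,0],0]], "squeeze": 10}}

```text
clock: 32.35
tool_pos: [506.2, -168.9, 142.7]
tcp_rot: [-2.139, -2.3, 0.0]
wrist_force: [-1.0, 0.5, 0.8]
opening: 1.0
finger_force: 0.0
```

```bash
cat > chk.py <<'E'
from h import *
from workcell import *
st(state())
f=grab_frame("wrist");w=cloud(f)
m=(w[...,0]>440)&(w[...,0]<570)&(w[...,1]>-240)&(w[...,1]<-70)&(w[...,2]>74)&(w[...,2]<97)
p=w[m];(c,d,an)=cv2.minAreaRect(p[:,:2].astype(np.float32));print("rim",np.round(c,1),np.round(d,1),round(an,2))
y=p[:,1];print("lip z",np.median(p[y>y.max()-6,2]).round(1),"back z",np.median(p[y<y.min()+6,2]).round(1))
m=(w[...,2]>13)&(w[...,2]<24)&(w[...,0]>430)&(w[...,0]<580)&(w[...,1]>-160)&(w[...,1]<-115)
p=w[m];print("bar x",np.percentile(p[:,0],[0.5,99.5]).round(1))
L=p[p[:,0]<475];Rr=p[p[:,0]>540]
for q in(L,Rr):
    if len(q)>20: print(len(q),"bar piece x",q[:,0].mean().round(1),"y",np.percentile(q[:,1],[2,50,98]).round(1))
g=w[(w[...,2]>3.5)&(w[...,2]<9)&(w[...,1]>-240)&(w[...,1]<-110)&(w[...,0]>430)&(w[...,0]<590)]
print("plate",len(g),[(yy,np.percentile(g[abs(g[:,1]-yy)<4][:,0],[1,99]).round(1)) for yy in(-150,-165,-180,-200) if (abs(g[:,1]-yy)<4).sum()>30])
cv2.imwrite("pics/w9.png",f["color"][:,:,::-1])
E
python3 chk.py; python3 tray.py
```

```text
t 32.35 tcp [ 506.2 -168.9  142.7] yawx 94.1 tilt 0.04 F [-1.   0.5  0.8] open 93.0 ff 0.0 q [ 0.62  0.57 -0.51  1.84  0.37  0.82 -0.01]
rim [ 506.3 -157.6] [ 65.1 101.5] 4.07
lip z 87.7 back z 87.0
bar x [450.4 559.2]
247 bar piece x 456.9 y [-146.7 -141.8 -137.3]
252 bar piece x 552.9 y [-140.  -134.7 -130. ]
plate 8519 [(-150, array([446.4, 564.9])), (-165, array([448. , 566.1])), (-180, array([448.6, 567.4])), (-200, array([450. , 568.5]))]
scene 133 [ 480. -332.   22.] ext [49. 62. 24.]
scene 137 [ 432. -301.   23.] ext [31. 64. 24.]
top 67 [ 492. -323.   23.] ext [16. 27. 21.]
top 66 [ 469. -338.   23.] ext [26. 25. 23.]
```

View pics/w9.png

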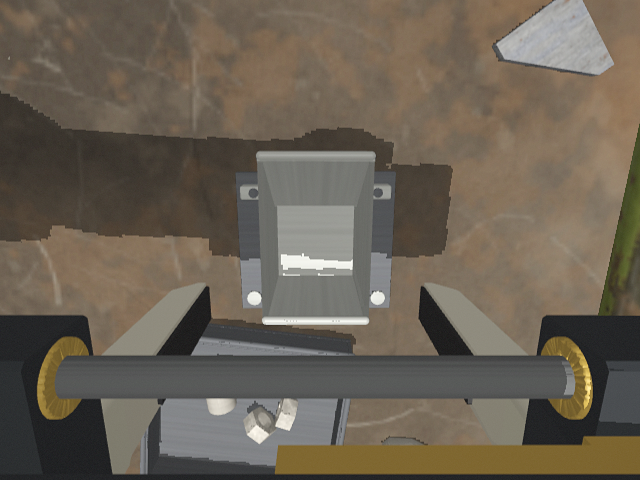

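The last picture shows the empty pot upright on the plate (mouth centred at (315,240)), its lip over the bar. The bar ends show evenly at (252,192) and (378,192), and the three pieces lie in the tray at (222,405), (260,422) and (285,412). Measured lateral error is about 0.1 mm, pot yaw is 4.1° against the bar's 4.2°, and the foot is at the bar. I'm handing it in.

```bash
python3 -c "
from workcell import *
print(job_done())"
```

```text
the job is handed in; nothing more can be done
None
```

The job is handed in, result not reported: slug and both nuts are in the tray, and the empty pot stands released on the plate, upright and square against the middle of the stop bar with its lip over it, at about 32 s of the 48 s.

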